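# Brush out a wooden wall box and show it to the inspection camera

### The arm

A 6-joint arm with a two-finger parallel gripper is mounted at the origin on the work surface. World frame = base frame: x ahead of the robot, y to its left, z up, the work surface at z = 0. Lengths are in m, angles in rad, forces in N, time in s.
With the tool pointing down it reaches from about 0.35 to 0.85 m from the base axis. Payload 8.1 kg.
Tool frame: the origin (TCP) lies midway between the tips of the shut fingers; the grasp point (between the pads) lies manip.grasp_offset behind it (manip.grasp_offset is the distance from the TCP to the grasp point, in m); z points along the fingers, y is the line along which they close (so a half turn about z gives the same grasp; the last joint's range is limited). The gripper opens to 85 mm and grips with 20 to 120 N. Pads are 22 mm wide; open, the fingers measure 114 mm over their backs; the gripper's body (76 mm by 85 mm) begins 54 mm behind the grasp point. The pads swing forward as they close: fully open they stand 13 mm farther back than shut.
Start: joints at [1.02, 0.13, 1.488, -0, 1.523, -0.085], TCP at [0.269, 0.536, 0.231] pointing down, gripper open.
Joint ranges: [-2.96, 2.96], [-0.89, 2.26], [0.02, 2.5], [-1.34, 4.48], [0, 2.73], [-2.66, 2.66]. Speed limits (rad/s): [2.39, 2.39, 2.79, 3.14, 3.14, 3.14].

### API

Orientations are given as a unit quaternion [w, x, y, z].
In Python, from station import manip gives the robot as it stands.
- The arm moves only by the tool carry_out, never from a script. Its argument "rows" is a list of rows, each an object of numbers: "gripper": the finger opening in m, from 0 to 0.0854; "dx", "dy", "dz": the shift along the world's x, y, z in m; "roll": the turn about the world's z in degrees. In form: [{"gripper": .., "dx": .., "dy": .., "dz": .., "roll": ..}, ...]. A call has 1 to 20 rows; each row is the pose to reach, as a shift and turn from the pose commanded when the call began; what a row does not reach only later rows make up. A row lasts 1/10 s, in which the tool goes at most 50 mm and 8.59 degrees, less where a joint would pass 70% of its speed; a pose out of reach is approached as far as the arm can. A call with a gripper value outside its range is refused whole. The fingers move at their own pace and stop on an object; the grip force is fixed at half the most. Time passes only in rows, so rows that repeat a pose let the fingers close. It gives the time, the measured TCP pose, the force, the opening and the grip force at its end, in the units of the state.
- manip.state(): the state, without advancing time (a new reading comes with each control period).
- manip.snapshot(name): name is "side" or "top"; returns the picture (480x640x3 uint8, blue, green, red); there is no depth.
- manip.calibration(name): a dict with "camera_matrix" (3x3 intrinsics, pixels), "R" (3x3) and "t" (3): a world point X has camera coordinates R X + t. Camera axes: x right, y down, z forward; pixel columns grow to the right and rows downward; lengths in m; the calibration is good to about 2 mm. A picture is of the moment at which its call begins. calibration takes no time and is no camera call.
- manip.hand_in(): hands the job in; it is judged then, once.
The state is a dict: "clock": time; "joints": joint angles; "qvel": joint speeds; "effort": joint torques, N m; "ee_pos": TCP position; "eef_rot": TCP orientation; "ft_force": force on the tool from outside, world axes, zero at the start; "torque": the same for the moment, N m; "finger_gap": finger opening in m; "grasp_force": force on a finger pad.
Only numpy, scipy, OpenCV 4.12 (cv2) and the standard library are available. Lean on these libraries where they do the work, as an engineer would, in place of code of your own. Each camera call takes 0.05 s, during which the arm holds its last target. There are 200 camera calls.

### The job

Take the round brush from its holder, run it up and down inside the wooden wall box three times, each time right down to the floor and up to the rim, and stand it back in its holder. Then lift the box by its tall back board and show it to the inspection camera: the centre of its mouth 20 cm above the bench, straight over the round pad, its front (opposite the tall board) turned to the camera and the box tipped about 35 degrees forward so that the camera can look in. Finish while holding it still there, and leave the tiles, the glue bottle and the mallet alone.

Things in the scene. Friction and masses are not known exactly. Their poses are not given: they have to be found in the camera images.
- wallbox: Open-topped pale wooden wall box, 86 x 86 mm outside, loose, about 0.18 kg. Origin: centre of its underside; z up, out of the mouth. Floor 7 mm thick, walls 9 mm thick, cavity 68 x 68 mm, rim 80 mm above the underside. Only the back wall (at +x, its middle plane at x = 38.5 mm, 9 mm thick, 86 mm wide in y) goes on up as a board to 125 mm, 45 mm above the rim: pinch it there across its thickness. The box's front is -x.
- mouth (a point): Centre of the wall box's mouth: on its middle axis in the plane of the rim, 80 mm above the underside. Axes as the box.
- nest: Fixed plywood board 116 x 116 mm with a raised lip 16 mm above the bench all round, locating the wall box, whose underside rests on it 6 mm above the bench with 2 mm play on each side. Origin under its centre. It may stand on either side of the holder.
- brush: Round brush standing upright, handle up, 200 mm long, 0.09 kg, loose in its holder. Origin: centre of the foot of the bristles; z runs along it to the handle. Black bristle head 32 mm in diameter from 0 to 70 mm (stiff, narrowed at the foot to 24 mm), steel stem 8 mm thick from there to 120 mm, square wooden handle 16 x 16 mm from 120 to 200 mm, its flats square to the brush's x and y.
- brush_tip (a point): Centre of the foot of the brush's bristle head (the brush's origin).
- holder: Fixed wooden block 90 x 90 mm, 60 mm high, with one round hole 41 mm in diameter and 50 mm deep in the middle of its top; the foot of the brush stands in it 10 mm above the bench. Origin: centre of its underside.
- stand: Fixed stand of the inspection camera: long dark steel foot plate 430 x 100 mm, 6 mm thick, a post at its origin and a grey camera on the post, up to about 295 mm above the bench. The camera looks along the stand's +x, slightly down, over the pad.
- lens (a point): Front of the camera's lens, 66 mm ahead of the post (along the stand's x) and 252 mm above the bench.
- pad (a point): Centre of the top of the round aluminium pad (90 mm in diameter) on the stand's foot plate, 320 mm ahead of the post along the stand's x, 10 mm above the bench.
- tiles: Bystander: four wooden tiles, 90 x 90 mm, on two dark battens, 64 mm high, one piece. Origin under its centre.
- glue: Bystander: white glue bottle, 60 mm in diameter, 150 mm tall, standing. Origin under its centre.
- mallet: Bystander: wooden mallet lying along its x, about 265 mm long, head at +x 110 mm wide and 60 mm high. Origin on the bench near its middle.
Things that resemble listed ones, but are neither listed nor needed, are in the scene too. What is shaped like the holder but green or purple is not meant.

How it is judged:
On the way, in this order (a step that is already met when the one before it is completed fails the run):
1. brush down at the box's floor (1st stroke) (x of brush_tip in the frame of wallbox between -0.034 and 0.034 m and y of brush_tip in the frame of wallbox between -0.034 and 0.034 m and z of brush_tip in the frame of wallbox below 0.022 m), for 0.1 s.
2. brush drawn up towards the rim (z of brush_tip in the frame of wallbox above 0.047 m), for 0.1 s.
3. brush down at the floor (2nd stroke) (all of step 1), for 0.1 s.
4. brush drawn up towards the rim (z of brush_tip in the frame of wallbox above 0.047 m), for 0.1 s.
5. brush down at the floor (3rd stroke) (all of step 3), for 0.1 s.
6. brush drawn up towards the rim (z of brush_tip in the frame of wallbox above 0.047 m), for 0.1 s.
7. brush standing in its holder again, let go (horizontal distance between brush_tip and holder below 0.02 m and z of brush_tip in the frame of holder below 0.025 m and contact force between the fingers and brush below 0.1 N and angle between brush's own z axis and vertical below 0.4 rad), for 0.2 s.
At the end, for the whole second after the job is handed in: Box held still in the air by the gripper: mouth centre within 30 mm of the pad's axis and 175 to 225 mm above the bench, tipped 25 to 45 degrees towards the camera, front facing it within about 13 degrees, clear of the stand; brush let go, standing in its holder (all of step 7 and horizontal distance between mouth and pad below 0.03 m and height (world z) of mouth between 0.175 and 0.225 m and angle between wallbox's own z axis and vertical between 0.436 and 0.785 rad and x of lens in the frame of wallbox below -0.12 m and z of lens in the frame of wallbox above 0.18 m and y of lens in the frame of wallbox between -0.065 and 0.065 m and contact force between the fingers and wallbox above 1 N and contact force between wallbox and stand below 0.1 N and linear speed of wallbox below 0.02 m/s and angular speed of wallbox below 0.2 rad/s); the arm keeps its last pose, push and grip.
It fails at once if the stack of tiles was moved more than 30 mm (distance of tiles from where it was at the start of the episode above 0.03 m).
It fails at once if the glue bottle was moved more than 30 mm (distance of glue from where it was at the start of the episode above 0.03 m).
It fails at once if the mallet was moved more than 30 mm (distance of mallet from where it was at the start of the episode above 0.03 m).
It also fails if it takes over 72 s, if anything falls off the work surface, if the arm or the gripper's body presses on something with over 40 N, if the wrist force passes 120 N, or if a joint passes its speed limit or range.

## Working session

There is one attempt and no reset: what is moved stays moved. The work goes in short steps, Python scripts to look and compute and a tool call to move; the robot and the scene stay as the last step left them, time stands still between calls to the robot, and variables do not carry over. Pictures are saved under pics/ and viewed, at most 10 in all, crops included, and the job is handed in when it is done.

Besides the shell and the picture viewer there is one more tool, called after "Request:" by a JSON object that holds its "name" and its "arguments", one argument or row to a line. carry_out: Moves the arm, as the interface text tells. Its arguments: {"type":"object","properties":{"rows":{"type":"array","items":{"type":"object","properties":{"gripper":{"type":"number"},"dx":{"type":"number"},"dy":{"type":"number"},"dz":{"type":"number"},"roll":{"type":"number"}}}}},"required":["rows"]}

```bash
mkdir -p pics; ls; python3 - <<'E'
from station import manip
import cv2
print(manip.state(), manip.grasp_offset)
for n in("side","top"):
    cv2.imwrite(f"pics/{n}0.png",manip.snapshot(n)); c=manip.calibration(n); print(n,c)
E
```

```text
pics
{'clock': 0.0, 'joints': array([ 1.01961179e+00,  1.31176991e-01,  1.48930102e+00,  2.55186530e-05,
        1.52300886e+00, -8.53878251e-02]), 'qvel': array([ 0.00127624,  0.0002909 , -0.00069293,  0.00037665, -0.00173267,
        0.00161547]), 'effort': array([-1.35203089e-03, -5.69409227e+01, -5.00545013e+01, -2.78984669e-05,
        1.49371993e-02,  6.46960373e-06]), 'ee_pos': array([0.26915017, 0.53561463, 0.23022305]), 'eef_rot': array([-3.08490419e-04,  2.30799093e-01,  9.73000967e-01, -8.95546686e-04]), 'ft_force': array([-1.37892142,  0.19426999, -0.67633638]), 'torque': array([-0.01520704, -0.06002578, -0.01437269]), 'grasp_force': 0.0, 'finger_gap': 0.08523869837492538} 0.0187
side {'camera_matrix': array([[607.48561916,   0.        , 311.92732431],
       [  0.        , 607.48561916, 244.56955863],
       [  0.        ,   0.        ,   1.        ]]), 'R': array([[ 0.94192013, -0.33578414, -0.00595599],
       [-0.19206655, -0.5240551 , -0.82974496],
       [ 0.27549393,  0.78269743, -0.55811095]]), 't': array([-0.53875626,  0.20873245,  1.56964617])}
top {'camera_matrix': array([[507.792896  ,   0.        , 321.46004379],
       [  0.        , 507.792896  , 247.10823804],
       [  0.        ,   0.        ,   1.        ]]), 'R': array([[-0.05137595, -0.99867737, -0.00200511],
       [-0.97772319,  0.05070692, -0.20368155],
       [ 0.20351382, -0.00850389, -0.97903514]]), 't': array([0.00619206, 0.58915883, 1.48372282])}
```

View pics/top0.png

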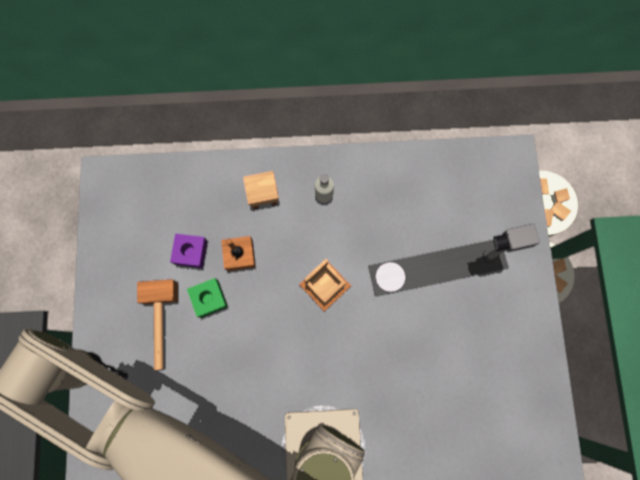

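View pics/side0.png

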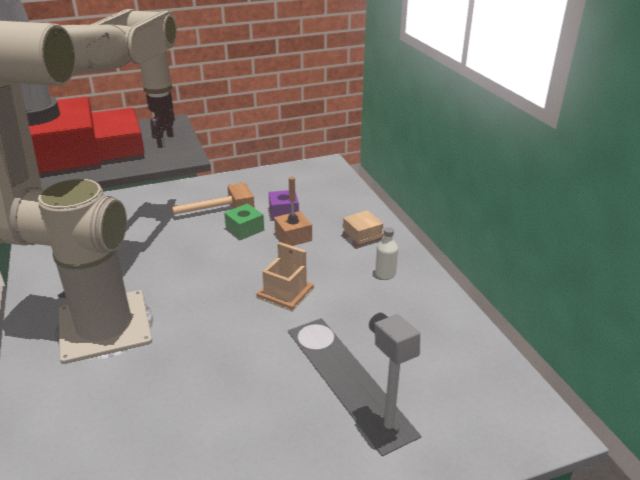

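Candidates for the holder are green at top (206,297), purple at (188,250) and brown with the brush at (238,253). The brown one is meant. Box at (325,285), pad at (391,277), stand post at about (487,262). I'll check them in close crops.

```bash
python3 - <<'E'
import cv2,numpy as np
t=cv2.imread("pics/top0.png");s=cv2.imread("pics/side0.png")
a=cv2.resize(t[225:325,210:370],None,fx=5,fy=5,interpolation=cv2.INTER_CUBIC)
cv2.imwrite("pics/c1.png",a)
b=cv2.resize(s[170:310,225:385],None,fx=4,fy=4,interpolation=cv2.INTER_CUBIC);cv2.imwrite("pics/c2.png",b)
E
```

```text
(no output)
```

View pics/c1.png

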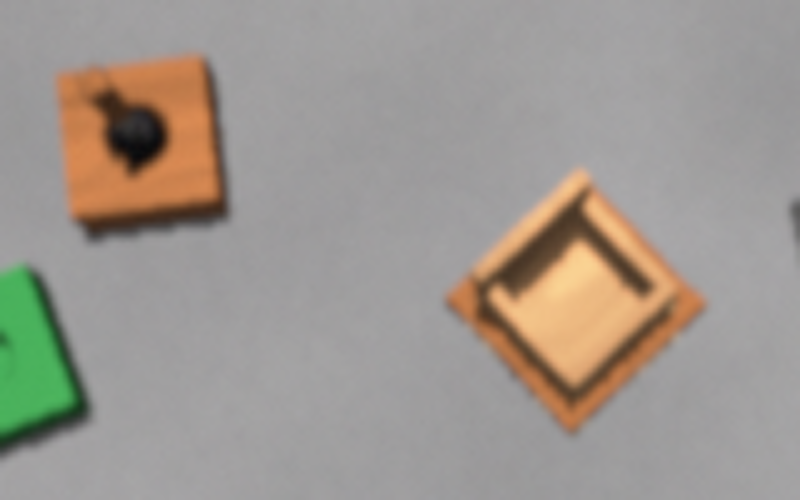

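View pics/c2.png

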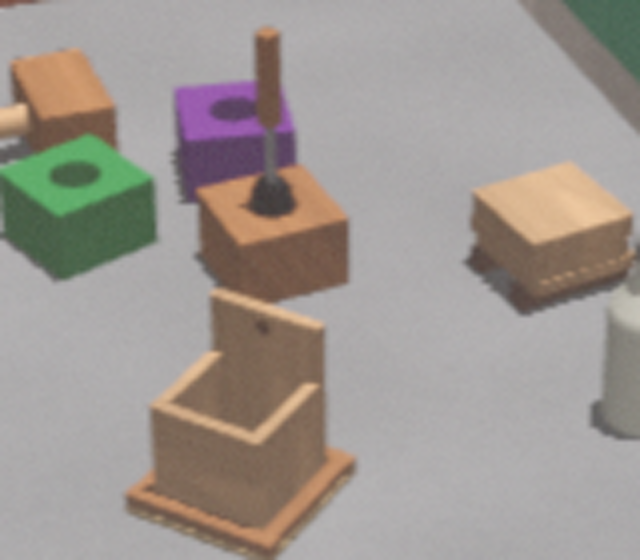

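Crop 1: the brown holder's top face has corners at crop px (58,72), (203,57), (222,205), (72,215), with the brush in it. The box's board top runs from (583,172) to (475,278), so the front faces lower right. Crop 2: handle top at (267,33), board top corners (213,292) and (324,327), rim front corners (153,405) and (258,440).

```bash
cat > h.py <<'E'
import cv2,numpy as np
from station import manip
def ray(n,p):
    c=manip.calibration(n);R=c["R"];d=R.T@np.linalg.inv(c["camera_matrix"])@[p[0],p[1],1];return -R.T@c["t"],d
def pl(n,p,z):
    o,d=ray(n,p);return (o+d*(z-o[2])/d[2]).round(4)
def tri(pt,ps):
    A=[];b=[]
    for n,p in(("top",pt),("side",ps)):
        o,d=ray(n,p);d/=np.linalg.norm(d);M=np.eye(3)-np.outer(d,d);A.append(M);b.append(M@o)
    return np.linalg.lstsq(np.vstack(A),np.hstack(b),rcond=None)[0].round(4)
def T(u,v):return (210+u/5,225+v/5)
def S(u,v):return (225+u/4,170+v/4)
E
python3 - <<'E'
from h import *
H=[pl("top",T(*p),.06) for p in((58,72),(203,57),(222,205),(72,215))]
print("holder",*H,np.mean(H,0))
HS=[pl("side",S(*p),.06) for p in((198,192),(300,167),(347,217),(242,244))]
print("holder side",*HS,np.mean(HS,0))
print("handle top plane side",pl("side",S(267,33),.21),"top",pl("top",T(93,82),.21),tri(T(93,82),S(267,33)))
print("brush at z .08 (head top) side",pl("side",S(272,178),.08),"top",pl("top",T(137,132),.075))
print("board top", pl("top",T(583,172),.131),pl("top",T(475,278),.131),pl("side",S(213,292),.131),pl("side",S(324,327),.131))
print("rim front",pl("top",T(573,388),.086),pl("top",T(675,300),.086),pl("top",T(487,293),.086),"side L,front R",pl("side",S(153,405),.086),pl("side",S(258,440),.086))
print("nest",pl("top",T(447,302),.016),pl("top",T(572,432),.016),pl("top",T(706,302),.016))
print("nest side",pl("side",S(128,493),.016),pl("side",S(272,552),.016),pl("side",S(355,462),.016))
t=cv2.imread("pics/top0.png")
g=t.max(2); m=np.zeros_like(g); m[235:300,365:512]=(g[235:300,365:512]<90)*255
hsv=cv2.cvtColor(t,cv2.COLOR_BGR2HSV)
w=np.zeros_like(g); w[255:300,372:410]=(t[255:300,372:410].min(2)>165)*255
M=cv2.moments(w,True);pc=(M['m10']/M['m00'],M['m01']/M['m00']);print("pad",pc,M['m00'],pl("top",pc,.01))
c=max(cv2.findContours(m|w,0,2)[0],key=cv2.contourArea);r=cv2.minAreaRect(c);print(r,[pl("top",p,.006) for p in cv2.boxPoints(r)])
# edge lines of the plate between cols 412..465
cols=np.arange(412,462);up=[np.where(m[:,x])[0].min() for x in cols];lo=[np.where(m[:,x])[0].max() for x in cols]
for e in(up,lo):
    f=np.polyfit(cols,e,1);A=pl("top",(412,np.polyval(f,412)),.006);B=pl("top",(461,np.polyval(f,461)),.006);d=A-B;print("dir",np.degrees(np.arctan2(d[1],d[0])))
s=cv2.imread("pics/side0.png");w=np.zeros(s.shape[:2],np.uint8);w[320:352,296:338]=(s[320:352,296:338].min(2)>165)*255
M=cv2.moments(w,True);pc=(M['m10']/M['m00'],M['m01']/M['m00']);print("pad side",pc,pl("side",pc,.01))
E
```

```text
holder [0.6286 0.2791 0.06  ] [0.6334 0.1904 0.06  ] [0.5411 0.181  0.06  ] [0.5397 0.2716 0.06  ] [0.5857   0.230525 0.06    ]
holder side [0.5422 0.2624 0.06  ] [0.6289 0.2709 0.06  ] [0.6388 0.1879 0.06  ] [0.5517 0.179  0.06  ] [0.5904  0.22505 0.06   ]
handle top plane side [0.5895 0.2224 0.21  ] top [0.5869 0.2311 0.21  ] [0.5902 0.2317 0.2047]
brush at z .08 (head top) side [0.593  0.2309 0.08  ] top [0.5856 0.2291 0.075 ]
board top [ 0.5371 -0.0365  0.131 ] [0.4788 0.0285 0.131 ] [0.4836 0.0218 0.131 ] [ 0.5406 -0.0436  0.131 ]
rim front [ 0.4174 -0.0246  0.086 ] [ 0.466  -0.0873  0.086 ] [0.4759 0.023  0.086 ] side L,front R [ 0.4247 -0.029   0.086 ] [ 0.4786 -0.0895  0.086 ]
nest [0.4811 0.0495 0.016 ] [ 0.3974 -0.0233  0.016 ] [ 0.4728 -0.1099  0.016 ]
nest side [ 0.4039 -0.0274  0.016 ] [ 0.4764 -0.12    0.016 ] [ 0.5603 -0.048   0.016 ]
pad (390.05882352941177, 276.47058823529414) 663.0 [ 0.4952 -0.2326  0.01  ]
((476.76434326171875, 259.9311828613281), (35.671714782714844, 72.41886138916016), 73.66395568847656) [array([ 0.5624, -0.3863,  0.006 ]), array([ 0.6165, -0.6124,  0.006 ]), array([ 0.5056, -0.6299,  0.006 ]), array([ 0.4531, -0.4068,  0.006 ])]Traceback (most recent call last):
  File "<stdin>", line 19, in <module>
    return umr_minimum(a, axis, None, out, keepdims, initial, where)
ValueError: zero-size array to reduction operation minimum which has no identity
```

Request:
{"name": "carry_out", "arguments": {
  "rows": [
    {"gripper": 0.085, "dx": 0.03, "dy": -0.03, "dz": 0.03, "roll": 8},
    {"gripper": 0.085, "dx": 0.06, "dy": -0.06, "dz": 0.04, "roll": 16},
    {"gripper": 0.085, "dx": 0.095, "dy": -0.09, "dz": 0.04, "roll": 24},
    {"gripper": 0.085, "dx": 0.13, "dy": -0.12, "dz": 0.04, "roll": 32},
    {"gripper": 0.085, "dx": 0.16, "dy": -0.15, "dz": 0.04, "roll": 32},
    {"gripper": 0.085, "dx": 0.19, "dy": -0.18, "dz": 0.04, "roll": 32},
    {"gripper": 0.085, "dx": 0.22, "dy": -0.21, "dz": 0.04, "roll": 32},
    {"gripper": 0.085, "dx": 0.25, "dy": -0.24, "dz": 0.04, "roll": 32},
    {"gripper": 0.085, "dx": 0.28, "dy": -0.27, "dz": 0.04, "roll": 32},
    {"gripper": 0.085, "dx": 0.3, "dy": -0.29, "dz": 0.04, "roll": 32},
    {"gripper": 0.085, "dx": 0.319, "dy": -0.308, "dz": 0.04, "roll": 32},
    {"gripper": 0.085, "dx": 0.319, "dy": -0.308, "dz": 0.04, "roll": 32}
  ]
}}

```text
clock: 1.3
ee_pos: [0.5901, 0.2251, 0.2702]
eef_rot: [-0.0, -0.045, 0.999, -0.001]
ft_force: [0.3, -0.2, -0.0]
finger_gap: 0.0849
grasp_force: 0.0
```

```bash
python3 - <<'E'
from h import *
s=manip.state();print(s["ee_pos"],s["eef_rot"],s["joints"])
t=manip.snapshot("top");d=manip.snapshot("side");cv2.imwrite("pics/t1.png",t);cv2.imwrite("pics/s1.png",d)
f=lambda im,r:cv2.resize(im[r[1]:r[3],r[0]:r[2]],(480,480),interpolation=cv2.INTER_CUBIC)[:,:400]
cv2.imwrite("pics/c3.png",np.hstack([f(t,(180,180,300,300)),f(d,(240,140,360,260))]))
E
```

```text
[0.59009355 0.22514945 0.27016753] [-4.81488611e-04 -4.45453570e-02  9.99007043e-01 -6.38406230e-04] [ 2.83931494e-01  2.04502591e-01  1.33551701e+00 -1.01261155e-03
  1.60281128e+00 -1.37601685e+00]
```

View pics/c3.png

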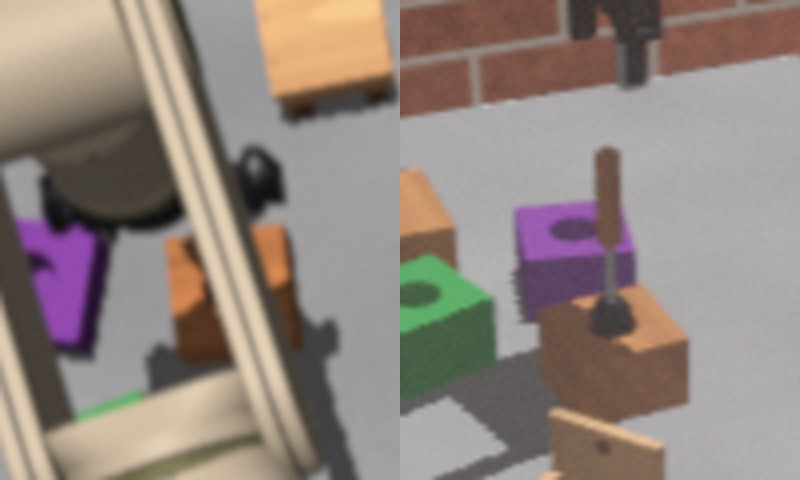

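The side view shows the two fingers (583 and 633) astride the handle column (608). Centred, so I descend and grip.

Request:
{"name": "carry_out", "arguments": {
  "rows": [
    {"gripper": 0.085, "dz": -0.03},
    {"gripper": 0.085, "dz": -0.06},
    {"gripper": 0.085, "dz": -0.09},
    {"gripper": 0.085, "dz": -0.112},
    {"gripper": 0.085, "dz": -0.112},
    {"gripper": 0.0, "dz": -0.112},
    {"gripper": 0.0, "dz": -0.112},
    {"gripper": 0.0, "dz": -0.112},
    {"gripper": 0.0, "dz": -0.112},
    {"gripper": 0.0, "dz": -0.112},
    {"gripper": 0.0, "dz": -0.112},
    {"gripper": 0.0, "dz": -0.112},
    {"gripper": 0.0, "dz": -0.112}
  ]
}}

```text
validation failed for argument at $.ro...
```

```bash
python3 - <<'E'
from h import *
s=manip.state();print(s["ee_pos"],s["finger_gap"],s["grasp_force"],s["ft_force"])
d=manip.snapshot("side");cv2.imwrite("pics/s2.png",d)
E
```

```text
[0.58833498 0.22769859 0.27052089] 0.08492687872141555 0.0 [-0.44929904 -0.54183686  0.1943873 ]
```

Request:
{"name": "carry_out", "arguments": {
  "rows": [
    {"gripper": 0.085, "dx": 0, "dy": 0, "dz": -0.03, "roll": 0},
    {"gripper": 0.085, "dx": 0, "dy": 0, "dz": -0.06, "roll": 0},
    {"gripper": 0.085, "dx": 0, "dy": 0, "dz": -0.09, "roll": 0},
    {"gripper": 0.085, "dx": 0, "dy": 0, "dz": -0.112, "roll": 0},
    {"gripper": 0.085, "dx": 0, "dy": 0, "dz": -0.112, "roll": 0},
    {"gripper": 0.005, "dx": 0, "dy": 0, "dz": -0.112, "roll": 0},
    {"gripper": 0.005, "dx": 0, "dy": 0, "dz": -0.112, "roll": 0},
    {"gripper": 0.005, "dx": 0, "dy": 0, "dz": -0.112, "roll": 0},
    {"gripper": 0.005, "dx": 0, "dy": 0, "dz": -0.112, "roll": 0},
    {"gripper": 0.005, "dx": 0, "dy": 0, "dz": -0.112, "roll": 0},
    {"gripper": 0.005, "dx": 0, "dy": 0, "dz": -0.112, "roll": 0},
    {"gripper": 0.005, "dx": 0, "dy": 0, "dz": -0.112, "roll": 0}
  ]
}}

```text
clock: 2.65
ee_pos: [0.5893, 0.2286, 0.1608]
eef_rot: [0.001, -0.046, 0.999, 0.001]
ft_force: [-0.6, -0.2, 6.4]
finger_gap: 0.0195
grasp_force: 58.5
```

```bash
python3 - <<'E'
from h import *
s=manip.state();print(s["ee_pos"],s["finger_gap"],s["grasp_force"],s["ft_force"])
E
```

```text
[0.5892695  0.22861012 0.16076542] 0.019459557002751104 58.46928119659424 [-0.64578774 -0.15905014  6.44432587]
```

Request:
{"name": "carry_out", "arguments": {
  "rows": [
    {"gripper": 0.005, "dx": 0, "dy": 0, "dz": 0.03, "roll": 0},
    {"gripper": 0.005, "dx": 0, "dy": 0, "dz": 0.07, "roll": 0},
    {"gripper": 0.005, "dx": 0, "dy": 0, "dz": 0.11, "roll": 0},
    {"gripper": 0.005, "dx": 0, "dy": 0, "dz": 0.15, "roll": 0},
    {"gripper": 0.005, "dx": 0, "dy": 0, "dz": 0.15, "roll": 0},
    {"gripper": 0.005, "dx": 0, "dy": 0, "dz": 0.15, "roll": 0}
  ]
}}

```text
clock: 3.25
ee_pos: [0.589, 0.2281, 0.3105]
eef_rot: [0.001, -0.046, 0.999, 0.0]
ft_force: [-0.3, -0.2, -0.4]
finger_gap: 0.0196
grasp_force: 58.6
```

```bash
python3 - <<'E'
from h import *
s=manip.state();print(s["ee_pos"],s["finger_gap"],s["grasp_force"],s["ft_force"],s["torque"])
d=manip.snapshot("side");cv2.imwrite("pics/s2.png",d)
t=manip.snapshot("top");cv2.imwrite("pics/t2.png",t)
f=lambda im,r:cv2.resize(im[r[1]:r[3],r[0]:r[2]],(400,600),interpolation=cv2.INTER_CUBIC)
cv2.imwrite("pics/c4.png",np.hstack([f(t,(200,170,320,350)),f(d,(240,100,340,250))]))
E
```

```text
[0.58904408 0.22809674 0.31050666] 0.019556600080834652 58.62824320793152 [-0.2706155  -0.21158821 -0.41896344] [-0.03879107  0.00471397  0.0249913 ]
```

View pics/c4.png

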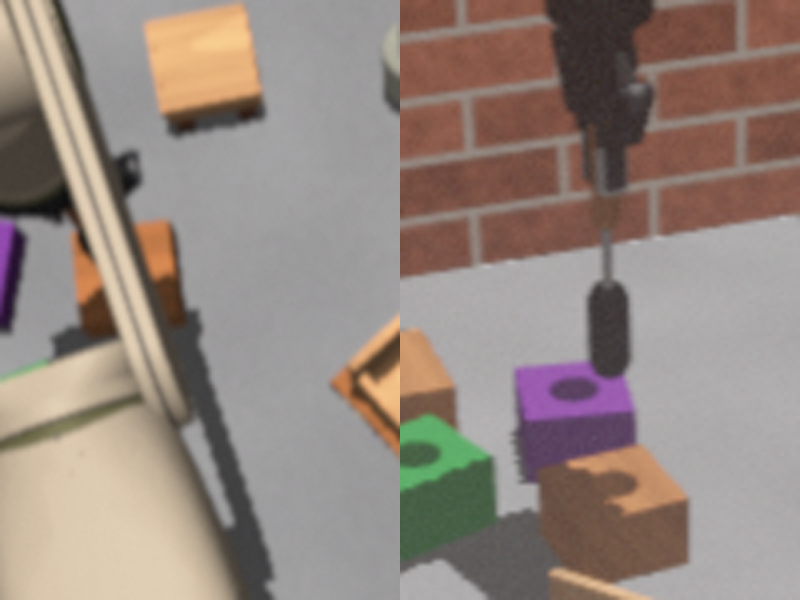

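The brush hangs straight in the grip (tip at side px about (292,193)). Next I carry it over the box.

Request:
{"name": "carry_out", "arguments": {
  "rows": [
    {"gripper": 0.005, "dx": -0.015, "dy": -0.035, "dz": 0.01, "roll": 0},
    {"gripper": 0.005, "dx": -0.03, "dy": -0.075, "dz": 0.01, "roll": 0},
    {"gripper": 0.005, "dx": -0.05, "dy": -0.12, "dz": 0.01, "roll": 0},
    {"gripper": 0.005, "dx": -0.07, "dy": -0.165, "dz": 0.01, "roll": 0},
    {"gripper": 0.005, "dx": -0.088, "dy": -0.21, "dz": 0.01, "roll": 0},
    {"gripper": 0.005, "dx": -0.103, "dy": -0.245, "dz": 0.01, "roll": 0},
    {"gripper": 0.005, "dx": -0.11, "dy": -0.262, "dz": 0.01, "roll": 0},
    {"gripper": 0.005, "dx": -0.11, "dy": -0.262, "dz": 0.01, "roll": 0},
    {"gripper": 0.005, "dx": -0.11, "dy": -0.262, "dz": 0, "roll": 0},
    {"gripper": 0.005, "dx": -0.11, "dy": -0.262, "dz": -0.03, "roll": 0}
  ]
}}

```text
clock: 4.35
ee_pos: [0.48, -0.0333, 0.2803]
eef_rot: [0.002, -0.047, 0.999, -0.0]
ft_force: [0.1, -0.3, -0.8]
finger_gap: 0.0191
grasp_force: 58.7
```

```bash
python3 - <<'E'
from h import *
s=manip.state();print(s["ee_pos"],s["finger_gap"],s["ft_force"])
d=manip.snapshot("side");cv2.imwrite("pics/s3.png",d)
t=manip.snapshot("top");cv2.imwrite("pics/t3.png",t)
f=lambda im,r:cv2.resize(im[r[1]:r[3],r[0]:r[2]],(400,600),interpolation=cv2.INTER_CUBIC)
cv2.imwrite("pics/c5.png",np.hstack([f(t,(280,220,370,355)),f(d,(235,160,335,310))]))
E
```

```text
[ 0.47996031 -0.03332297  0.28029151] 0.019117074668013746 [ 0.08827995 -0.28776185 -0.75963567]
```

View pics/c5.png

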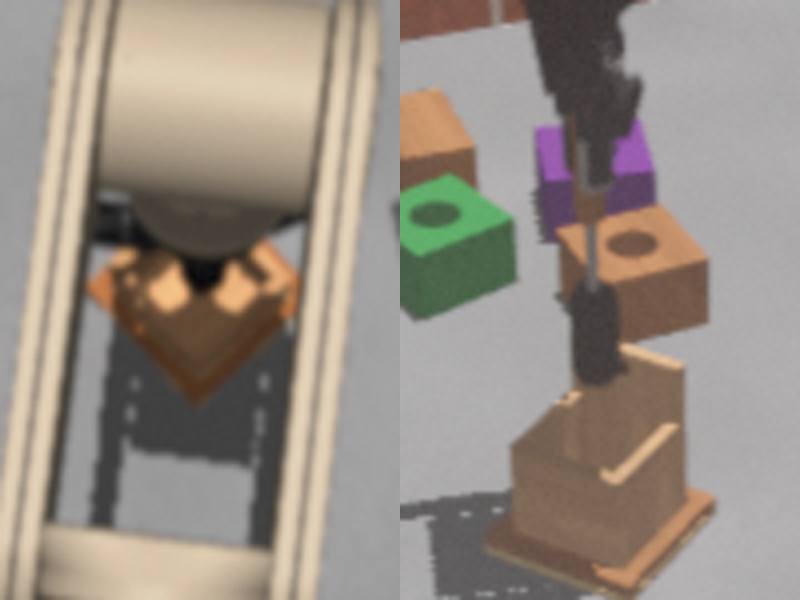

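The brush is over the mouth, centred, with the tip just above the rim. Next, the three strokes.

Request:
{"name": "carry_out", "arguments": {
  "rows": [
    {"gripper": 0.005, "dx": 0, "dy": 0, "dz": -0.035, "roll": 0},
    {"gripper": 0.005, "dx": 0, "dy": 0, "dz": -0.07, "roll": 0},
    {"gripper": 0.005, "dx": 0, "dy": 0, "dz": -0.1, "roll": 0},
    {"gripper": 0.005, "dx": 0, "dy": 0, "dz": -0.11, "roll": 0},
    {"gripper": 0.005, "dx": 0, "dy": 0, "dz": -0.11, "roll": 0},
    {"gripper": 0.005, "dx": 0, "dy": 0, "dz": -0.11, "roll": 0}
  ]
}}

```text
clock: 5.05
ee_pos: [0.4794, -0.0337, 0.1709]
eef_rot: [0.001, -0.047, 0.999, -0.0]
ft_force: [-0.0, -0.5, -1.2]
finger_gap: 0.0194
grasp_force: 58.8
```

```bash
python3 - <<'E'
from h import *
s=manip.state();print(s["ee_pos"],s["finger_gap"],s["ft_force"])
E
```

```text
[ 0.47937454 -0.03366751  0.17088556] 0.019359865586647245 [-0.01101661 -0.49841143 -1.2326949 ]
```

Request:
{"name": "carry_out", "arguments": {
  "rows": [
    {"gripper": 0.005, "dx": 0, "dy": 0, "dz": -0.004, "roll": 0},
    {"gripper": 0.005, "dx": 0, "dy": 0, "dz": -0.004, "roll": 0},
    {"gripper": 0.005, "dx": 0, "dy": 0, "dz": 0.03, "roll": 0},
    {"gripper": 0.005, "dx": 0, "dy": 0, "dz": 0.064, "roll": 0},
    {"gripper": 0.005, "dx": 0, "dy": 0, "dz": 0.064, "roll": 0},
    {"gripper": 0.005, "dx": 0, "dy": 0, "dz": 0.064, "roll": 0},
    {"gripper": 0.005, "dx": 0, "dy": 0, "dz": 0.03, "roll": 0},
    {"gripper": 0.005, "dx": 0, "dy": 0, "dz": -0.003, "roll": 0},
    {"gripper": 0.005, "dx": 0, "dy": 0, "dz": -0.003, "roll": 0},
    {"gripper": 0.005, "dx": 0, "dy": 0, "dz": -0.003, "roll": 0},
    {"gripper": 0.005, "dx": 0, "dy": 0, "dz": 0.03, "roll": 0},
    {"gripper": 0.005, "dx": 0, "dy": 0, "dz": 0.064, "roll": 0},
    {"gripper": 0.005, "dx": 0, "dy": 0, "dz": 0.064, "roll": 0},
    {"gripper": 0.005, "dx": 0, "dy": 0, "dz": 0.064, "roll": 0},
    {"gripper": 0.005, "dx": 0, "dy": 0, "dz": 0.03, "roll": 0},
    {"gripper": 0.005, "dx": 0, "dy": 0, "dz": -0.003, "roll": 0},
    {"gripper": 0.005, "dx": 0, "dy": 0, "dz": -0.003, "roll": 0},
    {"gripper": 0.005, "dx": 0, "dy": 0, "dz": -0.003, "roll": 0},
    {"gripper": 0.005, "dx": 0, "dy": 0, "dz": -0.003, "roll": 0}
  ]
}}

```text
clock: 6.95
ee_pos: [0.479, -0.0341, 0.1675]
eef_rot: [0.001, -0.046, 0.999, -0.0]
ft_force: [0.5, 0.9, -1.1]
finger_gap: 0.0181
grasp_force: 58.4
```

```bash
python3 - <<'E'
from h import *
s=manip.state();print(s["ee_pos"],s["finger_gap"],s["ft_force"])
d=manip.snapshot("side");cv2.imwrite("pics/s4.png",d)
E
```

```text
[ 0.4789837  -0.03405157  0.16753082] 0.01809236096106624 [ 0.48318162  0.89083806 -1.09976034]
```

Request:
{"name": "carry_out", "arguments": {
  "rows": [
    {"gripper": 0.005, "dx": 0, "dy": 0, "dz": -0.002, "roll": 0},
    {"gripper": 0.005, "dx": 0, "dy": 0, "dz": -0.005, "roll": 0},
    {"gripper": 0.005, "dx": 0, "dy": 0, "dz": -0.005, "roll": 0}
  ]
}}

```text
clock: 7.3
ee_pos: [0.4784, -0.0339, 0.1611]
eef_rot: [-0.0, -0.046, 0.999, 0.0]
ft_force: [0.1, -0.4, -0.1]
finger_gap: 0.0181
grasp_force: 58.5
```

Request:
{"name": "carry_out", "arguments": {
  "rows": [
    {"gripper": 0.005, "dx": 0, "dy": 0, "dz": -0.002, "roll": 0},
    {"gripper": 0.005, "dx": 0, "dy": 0, "dz": -0.004, "roll": 0},
    {"gripper": 0.005, "dx": 0, "dy": 0, "dz": -0.004, "roll": 0}
  ]
}}

```text
clock: 7.6
ee_pos: [0.4795, -0.0341, 0.1587]
eef_rot: [0.001, -0.046, 0.999, -0.0]
ft_force: [-0.8, -0.2, 7.6]
finger_gap: 0.0181
grasp_force: 59.0
```

Floor contact came at TCP 0.1595, so every stroke (TCP 0.1675 and below) reached under 22 mm. I lift out and return the brush to its holder.

Request:
{"name": "carry_out", "arguments": {
  "rows": [
    {"gripper": 0.005, "dx": 0, "dy": 0, "dz": 0.03, "roll": 0},
    {"gripper": 0.005, "dx": 0, "dy": 0, "dz": 0.07, "roll": 0},
    {"gripper": 0.005, "dx": 0, "dy": 0, "dz": 0.11, "roll": 0},
    {"gripper": 0.005, "dx": 0, "dy": 0, "dz": 0.15, "roll": 0},
    {"gripper": 0.005, "dx": 0, "dy": 0, "dz": 0.16, "roll": 0},
    {"gripper": 0.005, "dx": 0, "dy": 0, "dz": 0.16, "roll": 0},
    {"gripper": 0.005, "dx": 0.015, "dy": 0.035, "dz": 0.16, "roll": 0},
    {"gripper": 0.005, "dx": 0.03, "dy": 0.075, "dz": 0.16, "roll": 0},
    {"gripper": 0.005, "dx": 0.05, "dy": 0.12, "dz": 0.16, "roll": 0},
    {"gripper": 0.005, "dx": 0.07, "dy": 0.165, "dz": 0.16, "roll": 0},
    {"gripper": 0.005, "dx": 0.088, "dy": 0.21, "dz": 0.16, "roll": 0},
    {"gripper": 0.005, "dx": 0.103, "dy": 0.245, "dz": 0.16, "roll": 0},
    {"gripper": 0.005, "dx": 0.11, "dy": 0.262, "dz": 0.16, "roll": 0},
    {"gripper": 0.005, "dx": 0.11, "dy": 0.262, "dz": 0.16, "roll": 0},
    {"gripper": 0.005, "dx": 0.11, "dy": 0.262, "dz": 0.13, "roll": 0},
    {"gripper": 0.005, "dx": 0.11, "dy": 0.262, "dz": 0.1, "roll": 0},
    {"gripper": 0.005, "dx": 0.11, "dy": 0.262, "dz": 0.08, "roll": 0},
    {"gripper": 0.005, "dx": 0.11, "dy": 0.262, "dz": 0.065, "roll": 0},
    {"gripper": 0.005, "dx": 0.11, "dy": 0.262, "dz": 0.065, "roll": 0}
  ]
}}

```text
clock: 9.5
ee_pos: [0.5865, 0.2268, 0.2182]
eef_rot: [-0.003, -0.046, 0.999, -0.001]
ft_force: [-0.8, -0.1, -0.2]
finger_gap: 0.0178
grasp_force: 58.8
```

```bash
python3 - <<'E'
from h import *
s=manip.state();print(s["ee_pos"],s["finger_gap"],s["ft_force"])
d=manip.snapshot("side");cv2.imwrite("pics/s5.png",d)
cv2.imwrite("pics/c6.png",cv2.resize(d[140:260,240:340],(500,600),interpolation=cv2.INTER_CUBIC))
E
```

```text
[0.58647748 0.22676275 0.21819377] 0.01780111844319628 [-0.83380731 -0.09630945 -0.18870858]
```

View pics/c6.png

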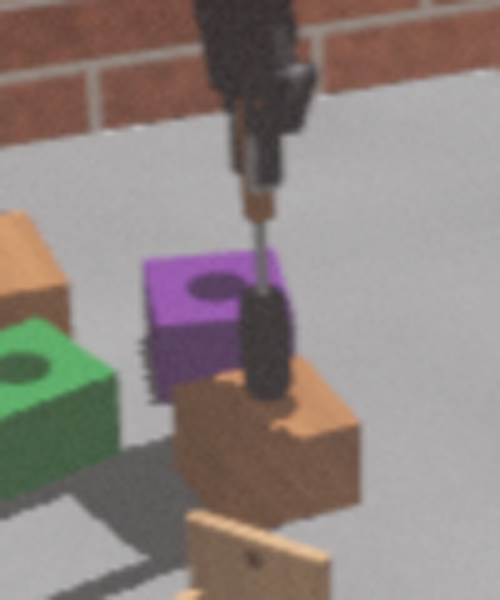

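The tip stands over the brown holder's hole (crop (268,390)). Lowering slowly, then release.

Request:
{"name": "carry_out", "arguments": {
  "rows": [
    {"gripper": 0.005, "dx": 0.001, "dy": 0.001, "dz": -0.01, "roll": 0},
    {"gripper": 0.005, "dx": 0.001, "dy": 0.001, "dz": -0.025, "roll": 0},
    {"gripper": 0.005, "dx": 0.001, "dy": 0.001, "dz": -0.04, "roll": 0},
    {"gripper": 0.005, "dx": 0.001, "dy": 0.001, "dz": -0.052, "roll": 0},
    {"gripper": 0.005, "dx": 0.001, "dy": 0.001, "dz": -0.059, "roll": 0},
    {"gripper": 0.005, "dx": 0.001, "dy": 0.001, "dz": -0.059, "roll": 0}
  ]
}}

```text
clock: 10.15
ee_pos: [0.5885, 0.2287, 0.1612]
eef_rot: [-0.001, -0.046, 0.999, -0.0]
ft_force: [0.2, -0.7, -0.1]
finger_gap: 0.0183
grasp_force: 58.8
```

Request:
{"name": "carry_out", "arguments": {
  "rows": [
    {"gripper": 0.005, "dx": 0, "dy": 0, "dz": -0.003, "roll": 0},
    {"gripper": 0.005, "dx": 0, "dy": 0, "dz": -0.004, "roll": 0},
    {"gripper": 0.03, "dx": 0, "dy": 0, "dz": -0.004, "roll": 0},
    {"gripper": 0.05, "dx": 0, "dy": 0, "dz": -0.004, "roll": 0},
    {"gripper": 0.085, "dx": 0, "dy": 0, "dz": -0.004, "roll": 0},
    {"gripper": 0.085, "dx": 0, "dy": 0, "dz": -0.004, "roll": 0},
    {"gripper": 0.085, "dx": 0, "dy": 0, "dz": -0.004, "roll": 0},
    {"gripper": 0.085, "dx": 0, "dy": 0, "dz": -0.004, "roll": 0},
    {"gripper": 0.085, "dx": 0, "dy": 0, "dz": -0.004, "roll": 0},
    {"gripper": 0.085, "dx": 0, "dy": 0, "dz": 0.02, "roll": 0},
    {"gripper": 0.085, "dx": 0, "dy": 0, "dz": 0.06, "roll": 0},
    {"gripper": 0.085, "dx": 0, "dy": 0, "dz": 0.1, "roll": 0},
    {"gripper": 0.085, "dx": 0, "dy": 0, "dz": 0.13, "roll": 0},
    {"gripper": 0.085, "dx": 0, "dy": 0, "dz": 0.13, "roll": 0}
  ]
}}

```text
clock: 11.55
ee_pos: [0.5917, 0.2298, 0.3002]
eef_rot: [0.005, -0.046, 0.999, 0.001]
ft_force: [-0.5, -0.5, 0.5]
finger_gap: 0.0853
grasp_force: 0.0
```

```bash
python3 - <<'E'
from h import *
s=manip.state();print(s["ee_pos"],s["finger_gap"],s["ft_force"])
d=manip.snapshot("side");cv2.imwrite("pics/s6.png",d)
a=cv2.imread("pics/s0.png") if 0 else cv2.imread("pics/side0.png")
# compare brush pixels & box pixels with start picture
for nm,(x0,y0,x1,y1) in dict(brush=(283,174,302,232),box=(255,240,318,308)).items():
    print(nm,cv2.absdiff(a,d)[y0:y1,x0:x1].mean())
t=cv2.imread("pics/top0.png");g=t.max(2)
m=(g<100).astype(np.uint8)*255;mm=np.zeros_like(m);mm[240:300,365:470]=m[240:300,365:470]
cols=np.arange(410,465,5)
e=[]
for x in cols:
    y=np.where(mm[:,x])[0];e.append((x,y.min(),y.max()) if len(y) else (x,0,0))
print(e)
E
```

```text
[0.59171832 0.22979019 0.30015457] 0.08528582419915942 [-0.49517466 -0.53756963  0.50564654]
brush 12.739866908650937
box 7.126439464674759
[(np.int64(410), np.int64(258), np.int64(288)), (np.int64(415), np.int64(257), np.int64(287)), (np.int64(420), np.int64(256), np.int64(286)), (np.int64(425), np.int64(255), np.int64(284)), (np.int64(430), np.int64(254), np.int64(283)), (np.int64(435), np.int64(253), np.int64(282)), (np.int64(440), np.int64(252), np.int64(282)), (np.int64(445), np.int64(251), np.int64(280)), (np.int64(450), np.int64(249), np.int64(279)), (np.int64(455), np.int64(248), np.int64(278)), (np.int64(460), np.int64(247), np.int64(277))]
```

```bash
python3 - <<'E'
from h import *
A=pl("top",(410,273),.006);B=pl("top",(460,262),.006);d=A-B;print("stand +x yaw",np.degrees(np.arctan2(d[1],d[0])),A,B)
# side-view check
a=cv2.imread("pics/side0.png");d=cv2.imread("pics/s6.png")
def sh(r,im=d):
    x0,y0,x1,y1=r;T=a[y0:y1,x0:x1];W=im[y0-12:y1+12,x0-12:x1+12]
    R=cv2.matchTemplate(W,T,cv2.TM_CCOEFF_NORMED);_,v,_,l=cv2.minMaxLoc(R);return l[0]-12,l[1]-12,round(v,3)
print("handle",sh((286,175,298,203)),"brush low",sh((286,205,300,226)),"box",sh((255,240,318,308)),"board",sh((276,240,308,262)))
for n,p in(("side",(317,337)),):print(pl(n,p,.01))
w=np.zeros(a.shape[:2],np.uint8);w[320:352,296:338]=(a[320:352,296:338].min(2)>150)*255
M=cv2.moments(w,True);pc=(M['m10']/M['m00'],M['m01']/M['m00']);print("pad side",pc,pl("side",pc,.01))
c=manip.calibration("top")
E
```

```text
stand +x yaw 99.48566536400159 [ 0.5034 -0.2961  0.006 ] [ 0.53   -0.4553  0.006 ]
handle (1, 0, 0.948) brush low (1, 0, 0.824) box (0, 0, 0.829) board (0, 0, 0.923)
[ 0.4998 -0.2402  0.01  ]
pad side (316.3107822410148, 334.09302325581393) [ 0.5018 -0.2296  0.01  ]
```

Brush standing (≤1 px from before) and box unmoved. Tool tilt can't be commanded here, so holding the board across its thickness can't give the 35° tip. Instead I'll pinch the box's side wall near the rim (closing along the box's y), rock it forward against the nest lip so it pivots in the grip to about 28°, then carry it.

Request:
{"name": "carry_out", "arguments": {
  "rows": [
    {"gripper": 0.085, "dx": -0.01, "dy": -0.015, "dz": 0, "roll": -8.5},
    {"gripper": 0.085, "dx": -0.02, "dy": -0.03, "dz": 0, "roll": -17},
    {"gripper": 0.085, "dx": -0.03, "dy": -0.05, "dz": 0, "roll": -25.5},
    {"gripper": 0.085, "dx": -0.04, "dy": -0.07, "dz": 0, "roll": -34},
    {"gripper": 0.085, "dx": -0.05, "dy": -0.09, "dz": 0, "roll": -42.5},
    {"gripper": 0.085, "dx": -0.06, "dy": -0.105, "dz": 0, "roll": -51},
    {"gripper": 0.085, "dx": -0.07, "dy": -0.12, "dz": 0, "roll": -59.5},
    {"gripper": 0.085, "dx": -0.08, "dy": -0.135, "dz": 0, "roll": -68},
    {"gripper": 0.085, "dx": -0.09, "dy": -0.15, "dz": 0, "roll": -76.5},
    {"gripper": 0.085, "dx": -0.1, "dy": -0.165, "dz": 0, "roll": -85},
    {"gripper": 0.085, "dx": -0.11, "dy": -0.18, "dz": 0, "roll": -93.5},
    {"gripper": 0.07, "dx": -0.12, "dy": -0.195, "dz": 0, "roll": -102},
    {"gripper": 0.05, "dx": -0.13, "dy": -0.21, "dz": 0, "roll": -110.5},
    {"gripper": 0.05, "dx": -0.135, "dy": -0.225, "dz": -0.03, "roll": -119},
    {"gripper": 0.05, "dx": -0.14, "dy": -0.235, "dz": -0.06, "roll": -127.5},
    {"gripper": 0.05, "dx": -0.143, "dy": -0.241, "dz": -0.09, "roll": -136},
    {"gripper": 0.05, "dx": -0.143, "dy": -0.241, "dz": -0.11, "roll": -143.3},
    {"gripper": 0.05, "dx": -0.143, "dy": -0.241, "dz": -0.11, "roll": -143.3},
    {"gripper": 0.05, "dx": -0.143, "dy": -0.241, "dz": -0.11, "roll": -143.3}
  ]
}}

```text
clock: 13.5
ee_pos: [0.4458, -0.0118, 0.1827]
eef_rot: [-0.001, 0.933, 0.36, -0.001]
ft_force: [-0.6, -0.2, 1.2]
finger_gap: 0.0502
grasp_force: 0.0
```

```bash
python3 - <<'E'
from h import *
s=manip.state();print(s["ee_pos"],s["eef_rot"],s["finger_gap"],s["joints"])
q=s["eef_rot"];print("closing yaw",np.degrees(np.arctan2(q[2]**2-q[1]**2,2*q[1]*q[2])))
d=manip.snapshot("side");t=manip.snapshot("top");cv2.imwrite("pics/s7.png",d);cv2.imwrite("pics/t7.png",t)
f=lambda im,r:cv2.resize(im[r[1]:r[3],r[0]:r[2]],(400,600),interpolation=cv2.INTER_CUBIC)
cv2.imwrite("pics/c7.png",np.hstack([f(t,(280,220,370,355)),f(d,(235,160,335,310))]))
E
```

```text
[ 0.44582045 -0.01176839  0.18267059] [-5.09457966e-04  9.32845044e-01  3.60276498e-01 -8.42348331e-04] 0.05019847607306158 [-1.41504072e-01 -2.70296444e-01  1.95910632e+00  6.71393717e-05
  1.45475050e+00  6.92155483e-01]
closing yaw -47.76562323230424
```

View pics/c7.png

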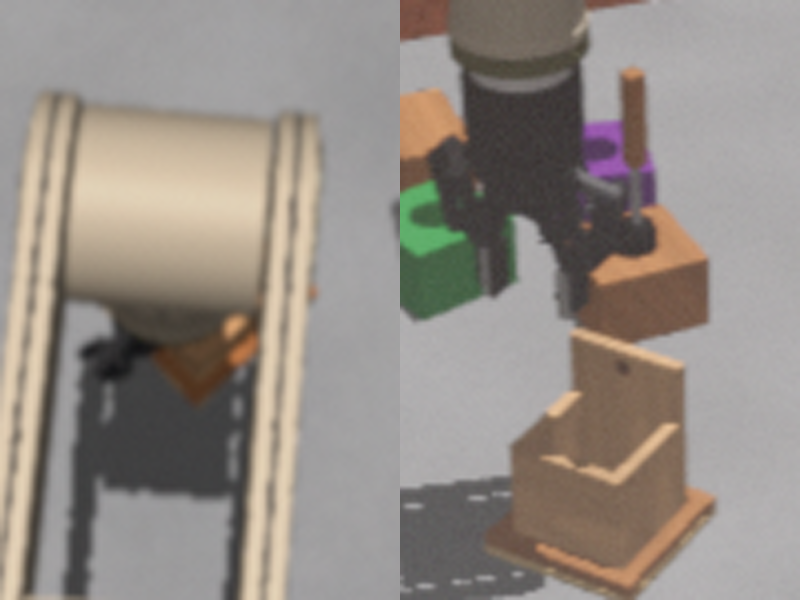

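The fingers straddle the left side wall's line, and the brush stands behind. Descending.

Request:
{"name": "carry_out", "arguments": {
  "rows": [
    {"gripper": 0.05, "dx": 0, "dy": 0, "dz": -0.03, "roll": 0},
    {"gripper": 0.05, "dx": 0, "dy": 0, "dz": -0.06, "roll": 0},
    {"gripper": 0.05, "dx": 0, "dy": 0, "dz": -0.085, "roll": 0},
    {"gripper": 0.05, "dx": 0, "dy": 0, "dz": -0.1, "roll": 0},
    {"gripper": 0.05, "dx": 0, "dy": 0, "dz": -0.106, "roll": 0},
    {"gripper": 0.05, "dx": 0, "dy": 0, "dz": -0.106, "roll": 0}
  ]
}}

```text
clock: 14.2
ee_pos: [0.4467, -0.0118, 0.0776]
eef_rot: [0.0, 0.933, 0.359, 0.0]
ft_force: [-0.3, 0.3, -0.9]
finger_gap: 0.0501
grasp_force: 0.0
```

```bash
python3 - <<'E'
from h import *
s=manip.state();print(s["ee_pos"],s["ft_force"],s["finger_gap"])
E
```

```text
[ 0.44674278 -0.01182218  0.07763581] [-0.31550804  0.29928685 -0.92698355] 0.05007778805313455
```

Now close.

Request:
{"name": "carry_out", "arguments": {
  "rows": [
    {"gripper": 0.03, "dx": 0, "dy": 0, "dz": 0, "roll": 0},
    {"gripper": 0.02, "dx": 0, "dy": 0, "dz": 0, "roll": 0},
    {"gripper": 0.015, "dx": 0, "dy": 0, "dz": 0, "roll": 0},
    {"gripper": 0.002, "dx": 0, "dy": 0, "dz": 0, "roll": 0},
    {"gripper": 0.002, "dx": 0, "dy": 0, "dz": 0, "roll": 0},
    {"gripper": 0.002, "dx": 0, "dy": 0, "dz": 0, "roll": 0},
    {"gripper": 0.002, "dx": 0, "dy": 0, "dz": 0, "roll": 0}
  ]
}}

```text
clock: 14.9
ee_pos: [0.4463, -0.0114, 0.0776]
eef_rot: [-0.001, 0.934, 0.358, -0.0]
ft_force: [-3.5, 3.9, 5.0]
finger_gap: 0.007
grasp_force: 61.1
```

```bash
python3 - <<'E'
from h import *
s=manip.state();print(s["ee_pos"],s["ft_force"],s["torque"],s["finger_gap"],s["grasp_force"])
E
```

```text
[ 0.44629058 -0.01141553  0.0776188 ] [-3.48459378  3.91085048  4.95063061] [ 0.58442766  0.56850548 -0.25412393] 0.007048107882127387 61.10957980155945
```

Request:
{"name": "carry_out", "arguments": {
  "rows": [
    {"gripper": 0.002, "dx": -0.002, "dy": -0.0018, "dz": 0.001, "roll": 0},
    {"gripper": 0.002, "dx": -0.005, "dy": -0.0045, "dz": 0.003, "roll": 0},
    {"gripper": 0.002, "dx": -0.0075, "dy": -0.0067, "dz": 0.0045, "roll": 0},
    {"gripper": 0.002, "dx": -0.0098, "dy": -0.0088, "dz": 0.0055, "roll": 0},
    {"gripper": 0.002, "dx": -0.0098, "dy": -0.0088, "dz": 0.0055, "roll": 0}
  ]
}}

```text
clock: 15.4
ee_pos: [0.4375, -0.0204, 0.0831]
eef_rot: [0.0, 0.934, 0.358, 0.001]
ft_force: [3.9, 4.4, -3.1]
finger_gap: 0.0067
grasp_force: 59.3
```

```bash
python3 - <<'E'
from h import *
s=manip.state();print(s["ee_pos"],s["ft_force"],s["torque"],s["finger_gap"],s["grasp_force"])
E
```

```text
[ 0.43750727 -0.02038114  0.08313245] [ 3.88613978  4.42063805 -3.11996804] [ 0.9433144  -0.9304027   0.00406588] 0.006744948632307863 59.29358053486794
```

The lip pushes back with about 6 N, as expected. Continuing the rocking.

Request:
{"name": "carry_out", "arguments": {
  "rows": [
    {"gripper": 0.002, "dx": -0.003, "dy": -0.0027, "dz": 0.0006, "roll": 0},
    {"gripper": 0.002, "dx": -0.006, "dy": -0.0054, "dz": 0.0011, "roll": 0},
    {"gripper": 0.002, "dx": -0.0088, "dy": -0.0079, "dz": 0.0016, "roll": 0},
    {"gripper": 0.002, "dx": -0.0115, "dy": -0.0104, "dz": 0.0018, "roll": 0},
    {"gripper": 0.002, "dx": -0.0145, "dy": -0.013, "dz": 0.0018, "roll": 0},
    {"gripper": 0.002, "dx": -0.0174, "dy": -0.0157, "dz": 0.0017, "roll": 0},
    {"gripper": 0.002, "dx": -0.0174, "dy": -0.0157, "dz": 0.0017, "roll": 0}
  ]
}}

```text
clock: 16.1
ee_pos: [0.4204, -0.0364, 0.0853]
eef_rot: [0.0, 0.934, 0.358, 0.001]
ft_force: [4.0, 3.4, 0.8]
finger_gap: 0.0066
grasp_force: 58.6
```

```bash
python3 - <<'E'
from h import *
s=manip.state();print(s["ee_pos"],s["ft_force"],s["torque"],s["finger_gap"],s["grasp_force"])
d=manip.snapshot("side");cv2.imwrite("pics/s8.png",d)
t=manip.snapshot("top");cv2.imwrite("pics/t8.png",t)
f=lambda im,r:cv2.resize(im[r[1]:r[3],r[0]:r[2]],(400,600),interpolation=cv2.INTER_CUBIC)
cv2.imwrite("pics/c8.png",np.hstack([f(t,(280,220,370,355)),f(d,(235,170,335,320))]))
E
```

```text
[ 0.42036318 -0.03637947  0.08525496] [4.01873063 3.42113029 0.84249594] [ 0.80995986 -0.82451889 -0.01681608] 0.006639446866522273 58.57967706397176
```

View pics/c8.png

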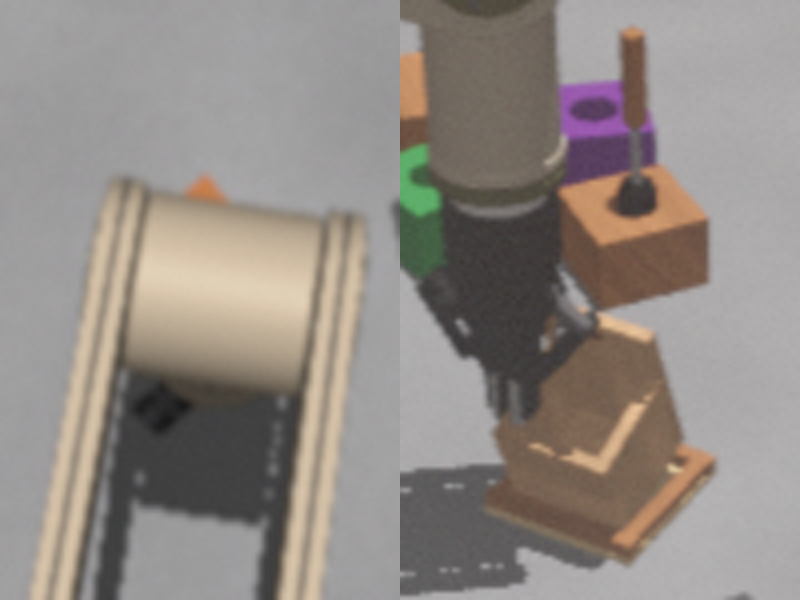

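The box has pivoted forward in the grip against the nest lip, and the brush still stands. Its right back edge runs from crop (655,337) to (683,437). I measure the tilt from that.

```bash
cat >> h.py <<'E'
def vpl(n,p,N,off):
    o,d=ray(n,p);return o+d*(off-o@N)/(d@N)
E
python3 - <<'E'
from h import *
xb=np.array([.743,.669,0]);yb=np.array([-.669,.743,0]);c=np.array([.4795,-.034,0])
def P(u,v,y=-.043):
    X=vpl("side",(235+(u-400)/4,170+v/4),yb,yb@c+y);return np.array([(X-c)@xb,X[2]])
A=P(655,337);B=P(683,437);C=P(603,470);D=P(662,393)
print(A,B,"back edge tilt",np.degrees(np.arctan2(B[0]-A[0],A[1]-B[1])));print("rim front R",C,"rim back R",D,"rim tilt",np.degrees(np.arctan2(D[1]-C[1],D[0]-C[0])))
# same measure on the start picture as a check
def Q(u,v,y=-.043):
    X=vpl("side",(225+u/4,170+v/4),yb,yb@c+y);return np.array([(X-c)@xb,X[2]])
print("start",Q(324,327),Q(258,440),Q(316,386))
E
```

```text
[0.0089754 0.1397595] [0.04429987 0.03423694] back edge tilt 18.508356420397856
rim front R [-0.06164235  0.0785748 ] rim back R [0.01663138 0.08956116] rim tilt 7.989737355281818
start [0.04784594 0.12398142] [-0.04177757  0.08952201] [0.03570495 0.08308012]
```

```bash
python3 - <<'E'
from h import *
L=cv2.createLineSegmentDetector()
for f in("s7","s8"):
    im=cv2.cvtColor(cv2.imread(f"pics/{f}.png"),cv2.COLOR_BGR2GRAY)[225:315,245:325]
    s=L.detect(cv2.resize(im,None,fx=4,fy=4,interpolation=cv2.INTER_CUBIC))[0][:,0]/4+[245,225,245,225]
    s=s[np.hypot(s[:,0]-s[:,2],s[:,1]-s[:,3])>9]
    print(f);print(np.round(s[np.argsort(s[:,0])],1).tolist())
E
```

```text
s7
[[248.4, 280.3, 262.9, 278.8], [255.9, 233.6, 244.9, 238.6], [262.1, 271.5, 271.0, 263.5], [266.0, 308.6, 250.9, 310.1], [268.9, 297.9, 292.2, 306.9], [273.1, 234.9, 274.5, 225.1], [277.5, 243.6, 288.4, 247.3], [278.0, 277.3, 287.9, 280.6], [278.1, 257.0, 277.3, 243.9], [280.7, 307.5, 272.2, 304.1], [284.7, 231.2, 310.0, 225.2], [287.0, 302.2, 276.6, 298.5], [289.9, 280.8, 304.3, 266.5], [293.6, 249.0, 304.5, 252.4], [294.5, 303.8, 307.1, 290.6], [296.0, 246.9, 278.5, 241.5], [300.7, 266.0, 288.5, 277.8], [305.6, 296.9, 299.1, 303.5], [305.9, 252.4, 306.4, 283.3], [307.0, 285.1, 290.9, 302.2], [311.9, 225.2, 312.1, 240.5], [312.0, 240.8, 293.8, 245.5]]
s8
[[245.1, 287.1, 261.0, 285.6], [250.0, 259.6, 245.0, 250.9], [274.8, 284.4, 285.7, 288.3], [279.2, 311.6, 267.7, 307.3], [285.0, 251.6, 296.7, 255.4], [285.3, 231.1, 310.0, 225.2], [286.4, 287.6, 298.6, 267.9], [292.4, 270.8, 284.5, 284.0], [294.6, 303.7, 312.6, 284.8], [297.2, 295.7, 288.1, 304.4], [298.7, 254.4, 305.9, 279.4], [306.3, 296.3, 299.7, 302.8], [312.0, 240.8, 284.0, 248.0], [312.0, 225.2, 312.0, 240.5]]
```

```bash
cat >> h.py <<'E'
def tilt(seg,P,yaw,kind,n="side"):
    "angle of a box edge of known kind (x or z edge) whose picture direction is that of seg, near world point P"
    c=manip.calibration(n);K=c["camera_matrix"]@c["R"];k=c["camera_matrix"]@c["t"]
    x=np.array([np.cos(yaw),np.sin(yaw),0]);z=np.array([0,0,1.]);best=[]
    pr=lambda X:(K@X+k)[:2]/(K@X+k)[2]
    o=np.degrees(np.arctan2(seg[3]-seg[1],seg[2]-seg[0]))
    for th in np.radians(np.arange(-10,60,.5)):
        d=(x*np.cos(th)+z*np.sin(th)) if kind=="x" else (z*np.cos(th)-x*np.sin(th))
        v=pr(np.array(P)+.03*d)-pr(np.array(P)-.03*d);a=np.degrees(np.arctan2(v[1],v[0]))
        best.append((abs((a-o+90)%180-90),np.degrees(th)))
    return min(best)
E
python3 - <<'E'
from h import *
y=np.radians(42);P=[.52,-.045,.09];Q=[.505,-.07,.086]
print(tilt((305.9,252.4,306.4,283.3),P,y,"z"),tilt((298.7,254.4,305.9,279.4),P,y,"z"))
print(tilt((289.9,280.8,304.3,266.5),Q,y,"x"),tilt((300.7,266,288.5,277.8),Q,y,"x"),tilt((286.4,287.6,298.6,267.9),Q,y,"x"),tilt((292.4,270.8,284.5,284),Q,y,"x"))
E
```

```text
(np.float64(0.02011804954329932), np.float64(-0.5)) (np.float64(0.1077485042127364), np.float64(18.5))
(np.float64(0.13802482121229787), np.float64(-2.5)) (np.float64(0.04522817071085683), np.float64(-3.5)) (np.float64(0.09192210941361623), np.float64(18.0)) (np.float64(0.0029695163382257306), np.float64(19.5))
```

Tilt is about 19°, so I rock it further.

Request:
{"name": "carry_out", "arguments": {
  "rows": [
    {"gripper": 0.002, "dx": -0.002, "dy": -0.0018, "dz": 0, "roll": 0},
    {"gripper": 0.002, "dx": -0.004, "dy": -0.0036, "dz": 0, "roll": 0},
    {"gripper": 0.002, "dx": -0.006, "dy": -0.0054, "dz": -0.0003, "roll": 0},
    {"gripper": 0.002, "dx": -0.006, "dy": -0.0054, "dz": -0.0003, "roll": 0}
  ]
}}

```text
clock: 16.6
ee_pos: [0.4139, -0.0418, 0.0846]
eef_rot: [0.0, 0.934, 0.358, 0.001]
ft_force: [3.5, 2.7, 1.2]
finger_gap: 0.0068
grasp_force: 58.5
```

```bash
cat >> h.py <<'E'
def segs(im,x0,y0,x1,y1,m=9):
    g=cv2.cvtColor(im,cv2.COLOR_BGR2GRAY)[y0:y1,x0:x1]
    s=cv2.createLineSegmentDetector().detect(cv2.resize(g,None,fx=4,fy=4,interpolation=cv2.INTER_CUBIC))[0][:,0]/4+[x0,y0,x0,y0]
    return np.round(s[np.hypot(s[:,0]-s[:,2],s[:,1]-s[:,3])>m],1)
E
python3 - <<'E'
from h import *
s=manip.state();print(s["ee_pos"],s["ft_force"],s["torque"],s["finger_gap"],s["grasp_force"])
d=manip.snapshot("side");cv2.imwrite("pics/s9.png",d)
y=np.radians(42)
for q in segs(d,270,240,315,300):
    z=tilt(q,[.52,-.045,.09],y,"z");x=tilt(q,[.505,-.07,.086],y,"x")
    if min(z[0],x[0])<.5: print(q,"z",z[1] if z[0]<.5 else '-',"x",x[1] if x[0]<.5 else '-')
E
```

```text
[ 0.41391595 -0.04179562  0.08463718] [3.49361427 2.71019645 1.19531138] [ 0.83090668 -0.74696193  0.00821541] 0.006770701821221897 58.53022679686546
[282.6 253.1 294.  257.2] z 49.0 x -
[290.4 272.6 283.2 285.9] z - x 24.5
[285.  289.7 295.7 270.7] z - x 22.5
[296.4 255.4 305.3 277.7] z 23.5 x -
[298.6 299.5 307.  290.8] z - x -1.0
[302.2 290.  293.5 299.4] z - x 0.5
```

Request:
{"name": "carry_out", "arguments": {
  "rows": [
    {"gripper": 0.002, "dx": -0.002, "dy": -0.0018, "dz": 0, "roll": 0},
    {"gripper": 0.002, "dx": -0.004, "dy": -0.0036, "dz": -0.0003, "roll": 0},
    {"gripper": 0.002, "dx": -0.006, "dy": -0.0054, "dz": -0.0005, "roll": 0},
    {"gripper": 0.002, "dx": -0.0075, "dy": -0.0067, "dz": -0.0008, "roll": 0},
    {"gripper": 0.002, "dx": -0.0075, "dy": -0.0067, "dz": -0.0008, "roll": 0}
  ]
}}

```text
clock: 17.15
ee_pos: [0.4058, -0.0484, 0.0833]
eef_rot: [-0.0, 0.934, 0.358, 0.0]
ft_force: [3.1, 3.3, -0.3]
finger_gap: 0.0064
grasp_force: 58.5
```

```bash
python3 - <<'E'
from h import *
s=manip.state();print(s["ee_pos"],s["ft_force"],s["torque"],s["finger_gap"],s["grasp_force"])
d=manip.snapshot("side");cv2.imwrite("pics/s10.png",d)
y=np.radians(42)
for q in segs(d,270,240,315,300):
    z=tilt(q,[.52,-.045,.09],y,"z");x=tilt(q,[.505,-.07,.086],y,"x")
    if min(z[0],x[0])<.5: print(q,"z",z[1] if z[0]<.5 else '-',"x",x[1] if x[0]<.5 else '-')
E
```

```text
[ 0.40578916 -0.04844679  0.08329777] [ 3.12570928  3.33159779 -0.25679685] [ 0.77084606 -0.88543005  0.02776628] 0.006404709312161516 58.481583111679356
[280.8 256.1 291.2 259.7] z 49.5 x -
[274.4 289.7 283.1 292.9] z 49.0 x -
[283.1 292.4 294.6 270.3] z - x 26.5
[293.1 257.7 304.5 275.6] z 31.0 x -
[286.8 277.4 281.6 287.8] z - x 28.500000000000004
[298.6 299.5 312.4 284.9] z - x -0.5
[302.  290.5 293.2 299.5] z - x -1.5000000000000002
```

Request:
{"name": "carry_out", "arguments": {
  "rows": [
    {"gripper": 0.002, "dx": -0.0015, "dy": -0.0013, "dz": -0.0002, "roll": 0},
    {"gripper": 0.002, "dx": -0.003, "dy": -0.0027, "dz": -0.0005, "roll": 0},
    {"gripper": 0.002, "dx": -0.003, "dy": -0.0027, "dz": -0.0005, "roll": 0},
    {"gripper": 0.002, "dx": -0.002, "dy": -0.0018, "dz": 0.005, "roll": 0},
    {"gripper": 0.002, "dx": -0.002, "dy": -0.0018, "dz": 0.015, "roll": 0},
    {"gripper": 0.002, "dx": -0.002, "dy": -0.0018, "dz": 0.03, "roll": 0},
    {"gripper": 0.002, "dx": -0.002, "dy": -0.0018, "dz": 0.05, "roll": 0},
    {"gripper": 0.002, "dx": -0.002, "dy": -0.0018, "dz": 0.07, "roll": 0},
    {"gripper": 0.002, "dx": -0.002, "dy": -0.0018, "dz": 0.09, "roll": 0},
    {"gripper": 0.002, "dx": -0.002, "dy": -0.0018, "dz": 0.11, "roll": 0},
    {"gripper": 0.002, "dx": -0.002, "dy": -0.0018, "dz": 0.11, "roll": 0}
  ]
}}

```text
clock: 18.3
ee_pos: [0.405, -0.051, 0.1967]
eef_rot: [0.002, 0.934, 0.358, 0.001]
ft_force: [0.4, 0.9, -1.9]
finger_gap: 0.0064
grasp_force: 59.6
```

```bash
python3 - <<'E'
from h import *
s=manip.state();print(s["ee_pos"],s["ft_force"],s["torque"],s["finger_gap"],s["grasp_force"])
d=manip.snapshot("side");cv2.imwrite("pics/s11.png",d)
y=np.radians(42)
for q in segs(d,245,190,320,275):
    z=tilt(q,[.48,-.08,.2],y,"z");x=tilt(q,[.47,-.1,.19],y,"x")
    print(q,"z",z[1] if z[0]<.5 else '-',"x",x[1] if x[0]<.5 else '-')
E
```

```text
[ 0.40498607 -0.05102395  0.19670669] [ 0.43561858  0.92909713 -1.8725409 ] [0.00182457 0.07066625 0.01278483] 0.0063861967780932125 59.55366552582632
[289.5 213.7 279.1 215.2] z - x -
[279.5 218.4 290.6 221.8] z 52.0 x -
[298.7 202.1 299.  211.4] z 0.0 x -
[312.  224.8 312.  240.5] z -3.0000000000000004 x -
[272.2 253.6 281.6 256.7] z 51.5 x -
[268.3 190.  269.9 200.9] z 9.5 x -
[289.4 270.4 261.3 260.6] z 51.0 x -
[296.7 228.4 311.6 224.6] z - x -
[281.9 256.2 292.9 235.9] z - x 26.5
[261.5 260.5 252.4 246.8] z 32.5 x -
[296.1 190.1 297.8 202.2] z 9.0 x -
[286.2 240.2 279.9 252. ] z - x 27.0
[303.7 243.2 290.  270.1] z - x 29.000000000000004
[271.4 191.4 282.7 190.8] z - x -
[271.4 205.1 292.  203.3] z - x -
[255.  233.2 256.  243.3] z 5.5 x -
```

```bash
python3 - <<'E'
from h import *
tcp=np.array([.405,-.0505,.1967]);xb=np.array([.743,.669,0]);yb=np.array([-.669,.743,0]);z=np.array([0,0,1.])
for th in np.radians([28,31]):
    X=xb*np.cos(th)+z*np.sin(th);Z=z*np.cos(th)-xb*np.sin(th)
    # segment endpoints of the front underside edge: left end y=+.043, right end y=-.043
    for p,dy,du,dv in(((289.7,270.5),-.0815,.043,.08),((261.3,260.6),.0045,.043,.08),((281.8,256.4),-.0815,.043,0),((304,243),-.0815,-.043,.08)):
        A=vpl("side",p,yb,yb@tcp+dy);m=A+X*du+Z*dv+yb*(-.0385-dy);r=m-tcp
        print(np.degrees(th).round(),"mouth rel tcp: xb",(r@xb).round(4),"yb",(r@yb).round(4),"z",r[2].round(4))
E
```

```text
28.0 mouth rel tcp: xb 0.0261 yb -0.0385 z 0.0139
28.0 mouth rel tcp: xb 0.026 yb -0.0385 z 0.0165
28.0 mouth rel tcp: xb 0.0283 yb -0.0385 z 0.0094
28.0 mouth rel tcp: xb 0.027 yb -0.0385 z 0.0131
31.0 mouth rel tcp: xb 0.0213 yb -0.0385 z 0.0138
31.0 mouth rel tcp: xb 0.0213 yb -0.0385 z 0.0164
31.0 mouth rel tcp: xb 0.0272 yb -0.0385 z 0.0114
31.0 mouth rel tcp: xb 0.0245 yb -0.0385 z 0.0091
```

Request:
{"name": "carry_out", "arguments": {
  "rows": [
    {"gripper": 0.002, "dx": 0.002, "dy": -0.008, "dz": 0, "roll": 2},
    {"gripper": 0.002, "dx": 0.006, "dy": -0.022, "dz": 0, "roll": 6},
    {"gripper": 0.002, "dx": 0.012, "dy": -0.042, "dz": 0, "roll": 11},
    {"gripper": 0.002, "dx": 0.018, "dy": -0.064, "dz": 0, "roll": 17},
    {"gripper": 0.002, "dx": 0.024, "dy": -0.086, "dz": 0, "roll": 23},
    {"gripper": 0.002, "dx": 0.03, "dy": -0.108, "dz": 0, "roll": 29},
    {"gripper": 0.002, "dx": 0.036, "dy": -0.13, "dz": -0.002, "roll": 35},
    {"gripper": 0.002, "dx": 0.042, "dy": -0.152, "dz": -0.004, "roll": 41},
    {"gripper": 0.002, "dx": 0.048, "dy": -0.174, "dz": -0.006, "roll": 47},
    {"gripper": 0.002, "dx": 0.053, "dy": -0.192, "dz": -0.008, "roll": 52},
    {"gripper": 0.002, "dx": 0.057, "dy": -0.206, "dz": -0.01, "roll": 55.5},
    {"gripper": 0.002, "dx": 0.059, "dy": -0.213, "dz": -0.01, "roll": 57},
    {"gripper": 0.002, "dx": 0.0595, "dy": -0.2145, "dz": -0.01, "roll": 57.5},
    {"gripper": 0.002, "dx": 0.0595, "dy": -0.2145, "dz": -0.01, "roll": 57.5},
    {"gripper": 0.002, "dx": 0.0595, "dy": -0.2145, "dz": -0.01, "roll": 57.5}
  ]
}}

```text
clock: 19.85
ee_pos: [0.4628, -0.2642, 0.1828]
eef_rot: [-0.001, 0.646, 0.763, -0.0]
ft_force: [0.1, -0.6, -1.5]
finger_gap: 0.0065
grasp_force: 59.5
```

```bash
python3 - <<'E'
from h import *
s=manip.state();print(s["ee_pos"],s["ft_force"],s["finger_gap"],s["grasp_force"],s["joints"])
q=s["eef_rot"];print("closing yaw",np.degrees(np.arctan2(q[2]**2-q[1]**2,2*q[1]*q[2])))
d=manip.snapshot("side");cv2.imwrite("pics/s12.png",d);cv2.imwrite("pics/t12.png",manip.snapshot("top"))
a=cv2.imread("pics/side0.png")
def sh(r):
    x0,y0,x1,y1=r;T=a[y0:y1,x0:x1];W=d[y0-8:y1+8,x0-8:x1+8]
    R=cv2.matchTemplate(W,T,cv2.TM_CCOEFF_NORMED);_,v,_,l=cv2.minMaxLoc(R);return l[0]-8,l[1]-8,round(v,3)
print("handle",sh((286,175,298,203)),"tiles",sh((342,212,385,245)),"glue",sh((374,228,400,280)),"mallet",sh((172,183,256,216)))
y=np.radians(99.5);X=np.array([np.cos(y),np.sin(y),0]);Y=np.array([-X[1],X[0],0])
c=manip.calibration("side");K=c["camera_matrix"];pr=lambda P:((K@(c["R"]@P+c["t"]))[:2]/(c["R"]@P+c["t"])[2]).round(1)
m=s["ee_pos"]+.024*X-.0385*Y+[0,0,.013]
for th in np.radians([30]):
    Xb=X*np.cos(th)+[0,0,np.sin(th)];Zb=-X*np.sin(th)+np.array([0,0,np.cos(th)])
    for n,(u,v,w) in dict(rimFL=(-.043,.043,0),rimFR=(-.043,-.043,0),botFL=(-.043,.043,-.08),botFR=(-.043,-.043,-.08),botBR=(.043,-.043,-.08),brdR=(.043,-.043,.045),brdL=(.043,.043,.045)).items(): print(n,pr(m+Xb*u+Y*v+Zb*w))
for g in segs(d,270,215,390,345,10):
    z=tilt(g,m,y,"z");x=tilt(g,m,y,"x");print(g,"z",z[1] if z[0]<.5 else '-',"x",x[1] if x[0]<.5 else '-')
E
```

```text
[ 0.46284459 -0.26422339  0.18275932] [ 0.08051151 -0.61986453 -1.52357378] 0.00647091623662995 59.54984247296579 [-6.14889780e-01 -2.19616963e-02  1.73522731e+00 -7.47272359e-05
  1.42956214e+00 -7.80487045e-01]
closing yaw 9.488629680216219
handle (-3, 1, 0.511) tiles (0, 0, 0.999) glue (0, 0, 0.998) mallet (0, 0, 0.971)
rimFL [306.4 297.9]
rimFR [338.8 286.5]
botFL [298.7 311.4]
botFR [329.7 300.1]
botBR [314.7 270.2]
brdR [327.8 246.5]
brdL [295. 257.]
[280.4 277.9 270.1 287.9] z 39.0 x -
[333.3 254.6 327.3 263.8] z 32.5 x -
[295.4 302.4 284.9 279.5] z - x 34.5
[329.8 328.4 320.4 324. ] z - x -
[322.8 226.1 322.7 246.4] z 1.0 x -
[370.5 244.2 357.3 248.3] z 50.0 x -
[389.5 280.  378.6 279.9] z 57.00000000000001 x -
[288.5 276.9 277.6 265.2] z - x 0.0
[286.5 326.3 309.4 318. ] z 49.0 x -
[355.  248.4 347.5 241.8] z - x -6.5
[286.9 259.7 289.3 249.7] z 17.5 x -
[270.  332.8 282.7 334.4] z - x -
[343.2 217.8 358.5 231.5] z - x -6.000000000000001
[358.8 231.  382.8 223.8] z 50.0 x -
[327.  268.5 334.8 284.2] z - x 30.5
[330.1 301.  299.4 311.2] z 49.5 x -
[388.1 317.4 374.7 322.3] z - x -
[317.1 294.6 339.7 287.1] z 49.5 x -
[274.1 217.6 284.9 231.4] z - x 7.499999999999999
[274.9 232.4 274.5 221.4] z -3.0000000000000004 x -
[375.1 344.6 374.7 333.6] z -3.0000000000000004 x -
[269.9 298.4 292.5 306.9] z - x -
[339.1 288.3 329.9 301.3] z 33.5 x -
[269.9 295.2 290.3 302.6] z - x -
[321.6 318.4 330.9 328.5] z - x 0.5
[270.2 284.8 280.2 275.2] z 39.0 x -
[334.4 332.7 343.8 344.6] z - x 7.0
[313.  231.7 298.  232. ] z 56.5 x -
[375.3 269.2 376.6 248. ] z 5.5 x -
[310.  280.5 310.4 291.7] z -3.0000000000000004 x -
[376.4 324.9 389.7 336.8] z - x -6.000000000000001
```

Projected box edges match the picture within 1 px and the tilt is about 31-33°. The handle match was poor, probably because the arm occludes it, so I check the brush in the top view.

```bash
python3 - <<'E'
from h import *
a=cv2.imread("pics/top0.png");d=cv2.imread("pics/t12.png")
x0,y0,x1,y1=222,234,256,272
R=cv2.matchTemplate(d[y0-8:y1+8,x0-8:x1+8],a[y0:y1,x0:x1],cv2.TM_CCOEFF_NORMED);_,v,_,l=cv2.minMaxLoc(R);print(l[0]-8,l[1]-8,v,cv2.absdiff(a,d)[y0:y1,x0:x1].mean())
x0,y0,x1,y1=224,236,246,262
R=cv2.matchTemplate(d[y0-8:y1+8,x0-8:x1+8],a[y0:y1,x0:x1],cv2.TM_CCOEFF_NORMED);_,v,_,l=cv2.minMaxLoc(R);print(l[0]-8,l[1]-8,v)
s=cv2.imread("pics/s12.png");print(s[178:200:6,288:297:4].tolist(), cv2.imread("pics/s11.png")[178:200:6,288:297:4].tolist())
E
```

```text
0 0 0.9807531237602234 3.7613519091847265
0 -1 0.9766262769699097
[[[98, 109, 119], [97, 107, 118], [100, 108, 117]], [[88, 100, 109], [96, 105, 113], [97, 106, 117]], [[94, 103, 113], [97, 106, 115], [98, 107, 117]], [[94, 103, 112], [96, 107, 114], [99, 107, 117]]] [[[174, 174, 175], [105, 141, 192], [151, 157, 174]], [[172, 169, 172], [67, 79, 106], [125, 131, 143]], [[172, 116, 158], [67, 81, 106], [124, 128, 142]], [[106, 64, 96], [67, 79, 108], [110, 115, 133]]]
```

Request:
{"name": "carry_out", "arguments": {
  "rows": [
    {"gripper": 0.002, "dx": 0, "dy": 0, "dz": 0.003, "roll": 0},
    {"gripper": 0.002, "dx": 0, "dy": 0, "dz": 0.003, "roll": 0},
    {"gripper": 0.002, "dx": 0, "dy": 0, "dz": 0.003, "roll": 0},
    {"gripper": 0.002, "dx": 0, "dy": 0, "dz": 0.003, "roll": 0},
    {"gripper": 0.002, "dx": 0, "dy": 0, "dz": 0.003, "roll": 0}
  ]
}}

```text
clock: 20.45
ee_pos: [0.4633, -0.2648, 0.1864]
eef_rot: [-0.0, 0.646, 0.763, -0.0]
ft_force: [-0.3, -1.2, -2.2]
finger_gap: 0.0063
grasp_force: 59.5
```

The top view confirms the brush standing in its holder. Handing in.

```bash
python3 -c "
from station import manip
print(manip.hand_in())"
```

```text
the job is handed in; nothing more can be done
None
```

Handed in at about 20 s of the 72 s, but the box is held by a side wall near its rim, not by the tall back board: moves can't tilt the tool, so I pivoted it in the grip against the nest lip. By my measurements its mouth is about 20 cm above the bench over the pad, front to the camera and tipped about 31° rather than 35°; the three strokes are done, the brush stands in its holder, tiles, glue and mallet are unmoved, and hand-in returned no verdict.

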